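# Load a framed glass disc onto the height-adjustable holder with a flat lifter

### The arm

A 6-joint arm with a two-finger parallel gripper is mounted at the origin on a cart in front of the work surface, level with it; the furniture and walls round the work are solid. World frame = base frame: x ahead of the robot, y to its left, z up, the work surface at z = 0. Lengths are in m, angles in rad, forces in N, time in s.
With the tool pointing down it reaches from about 0.3 to 0.775 m from the base axis. Payload 14.6 kg.
Tool frame: the origin (TCP) lies midway between the tips of the shut fingers; the grasp point (between the pads) lies 19 mm behind it; z points along the fingers, y is the line along which they close (so a half turn about z gives the same grasp; the last joint's range is limited). The gripper opens to 94 mm and grips with 3 to 60 N. Pads are 16 mm wide; open, the fingers measure 119 mm over their backs; the gripper's body (75 mm by 177 mm) begins 78 mm behind the grasp point.
Start: joints at [1.178, 0.3, 1.521, -0, 1.321, -0.067], TCP at [0.176, 0.521, 0.205] pointing down, gripper open.
Joint ranges: [-3.03, 3.03], [-0.79, 2.21], [0.23, 2.52], [-1.04, 4.18], [0, 3.07], [-2.55, 2.55]. Speed limits (rad/s): [2.22, 2.22, 2.57, 3.14, 3.14, 3.14].

### API

Orientations are given as a unit quaternion [w, x, y, z].
In Python, from station import r, viewer, models gives the robot as it stands.
- The arm moves only by the tool move_arm, never from a script. Its argument "series" is a list of rows, each an object with "xyz": the shift along the tool's x, y, z each as a share of 25 cm, from -1 to 1, a list of three; "turn": the turn, a rotation vector about the tool's x, y, z each as a share of pi rad, from -1 to 1, a list of three. A call has 1 to 8 rows; each row is the pose to reach, as a shift and turn from the pose commanded when the call began, along the tool's axes at that moment, turning the shorter way round; what a row does not reach only later rows make up. A row lasts 1/8 s, in which the tool goes at most 62.5 mm and 10.7 degrees, less where a joint would pass 70% of its speed; a pose out of reach is approached as far as the arm can. A call with a number of a shift or a turn outside -1 to 1 is refused whole. A call with a gripper value outside its range is refused whole. "claw" is the opening, from 0 (shut) to 1 (fully open), set as the call begins (left out, the last holds). The fingers move at their own pace and stop on an object; the grip force is fixed at half the most. Time passes only in rows, so rows that repeat a pose let the fingers close. It gives the time, the measured TCP pose, the force, the opening and the grip force at its end, in the units of the state.
- r.state(): the state, without advancing time (a new reading comes with each control period).
- viewer.camera(name): name is "side" or "top"; returns a dict with "img" (480x640x3 uint8, red, green, blue), "z_map" (480x640 float32, m along the optical axis (not along the pixel's ray), 0 where there is no reading), "camera_matrix" (3x3 intrinsics, pixels), "k1" (the pictures are not rectified: a ray, as slopes to the right and down, at radius r is drawn at 1 + k1 r^2 times it, then the intrinsics apply), "world_from_camera" (4x4, takes a point from camera to world coordinates). Camera axes: x right, y up, looking along -z (the intrinsics and any distortion apply to the point x, -y, -z); pixel columns grow to the right and rows downward; lengths in m; the calibration is good to about 2 mm. A picture is of the moment at which its call begins.
- r.job_done(): hands the job in; it is judged then, once.
Trained networks look in the newest picture that a camera, given by its name, has taken for a name from the list of things; names that differ only in an ending like _2 or _b are one class to them, and where a whole thing is asked for, a point or a joint stands for the part that bears it (a point fixed in the world has none). Each returns a list of dicts, best first, with "confidence" (0 to 1); they miss things now and then, are a little off and sometimes report something else, mostly with a low value. They report only what shows in the picture. A call takes as long as a camera call. They do not tell look-alikes from the thing itself.
- models.boxes_of(query, camera): "bbox" ([left, top, width, height] as shares, 0 to 1, of the picture: columns of its width, rows of its height, round what is visible of it).
- models.silhouettes(query, camera): "region" (480x640 bool, what is visible of it) and "bbox" ([left, top, width, height] as shares, 0 to 1, of the picture: columns of its width, rows of its height, round what is visible of it).
- models.landmark_of(query, camera): "at" ([column, row] as shares, 0 to 1, of the picture: columns of its width, rows of its height: a listed point, or the origin of a listed thing).
The state is a dict: "clock": time; "qpos": joint angles; "dq": joint speeds; "joint_torque": joint torques, N m; "tool_pos": TCP position; "eef_rot": TCP orientation; "contact_force": force on the tool from outside, world axes, zero at the start; "torque": the same for the moment, N m; "finger_gap": opening from 0.0 (shut) to 1.0 (fully open); "finger_force": force on a finger pad.
Only numpy, scipy, OpenCV 4.12 (cv2) and the standard library are available. Lean on these libraries where they do the work, as an engineer would, in place of code of your own. Each camera call takes 0.05 s, during which the arm holds its last target. There are 200 camera calls.

### The job

A framed glass disc lies loose on the tongue of a flat lifter on the table. Pick up the lifter by its upright grip, keep it level, carry the disc on it, untouched by the gripper, to the stand and lower it gently (the head of the stand may have been left at any height and is easily harmed by pressing, so feel for it) until the disc rests between the four pins of the carriage. Then, with the disc in it, slide the carriage gently fully back to its stop, draw the lifter out and set it down flat on the table, leaving the disc seated and the two bottles undisturbed.

Things in the scene. Friction and masses are not known exactly. Their poses are not given: they have to be found in the camera images.
- lifter: Flat steel lifter, 159 mm long, loose, 0.14 kg, flat on the table; keep it level within 4 degrees. Origin: on its flat underside, below where the disc lies; x along its tongue (away from the robot within 0.3 rad), z up. Tongue 22 mm wide, 3 mm thick, its tip at x = +22 mm, running back to a heel plate 44 mm wide, 3 mm thick (x = -137 to -75 mm) that carries an upright black grip.
- lifter_grip (a point): Where to hold the lifter: centre of its upright black grip fin, 30 mm above the underside, 105 mm behind the lifter's origin; axes as the lifter's. The fin is 40 mm long (x) and 14 mm thick (y: grasp across this from above), from 3 to 53 mm above the underside.
- disc: Framed glass disc: flat round aluminium ring with a glass window, 50 mm in diameter, 6 mm thick, about 60 g. It lies on the tongue, held only by friction, within 4 mm of the lifter's origin along the tongue and 3 mm across, overhanging both sides and the tip. Origin: centre of its underside; z up.
- disc_centre (a point): Centre of the disc, half-way up its 6 mm thickness.
- stand: Grey stand fixed to the table: foot 130 x 90 mm (x = -50 to +80 mm), column, head, and on the head an aluminium carriage. Origin on the table, below the nest's centre when joint carriage is 0; x to the stand's back (away from the robot within 0.3 rad), z up. It is delicate: the lifter may bear on it with at most 12 N, and 20 N once the carriage is at its stop.
- column (a point): Foot of the stand's column, on the table, 15 mm along the stand's x. The head on the column is clamped at a setting that is NOT reported: anywhere up to 45 mm above its lowest. Lowest: groove floor 66 mm, ledges 74 mm above the table; highest: 111 and 119 mm. The 3 mm tongue lowered to the groove's floor leaves the disc on the ledges, 5 mm above the tongue.
- carriage (a joint): How far the carriage is slid back along the stand's +x, m: 0 front stop, 0.030 back stop (fully home, hard). Starts at 0 to 0.012, stays where left, takes about 2.5 to 4 N to slide. The nest's centre lies this far along x from the stand's origin. Carriage 64 x 74 mm; a groove 36 mm wide, 8 mm deep runs through its middle along x, open to the front, flat ledges beside it.
- home (a point): Point on the table below the nest's centre when the carriage is fully back: 30 mm along x from the stand's origin. The nest: four tapered pins, 14 mm tall, at 21 mm either way in x and y; a centred disc has 2 mm of play to each. A wall closes the groove's back, front face 32 mm behind the nest's centre, top 1.5 mm below the ledges: the lifter's tip can push it.
- amber_bottle: Small amber bottle, 29 mm in diameter, 61 mm tall, loose, standing between the places of lifter and stand, at the back; bystander. Origin: centre of its underside.
- dropper_bottle: White dropper bottle, 36 mm in diameter, 106 mm tall, loose, standing near the microscope; bystander. Origin: centre of its underside.
Things that resemble listed ones, but are neither listed nor needed, are in the scene too. Of the things that look like the disc, take the one that is farthest to the robot's left at the start.

How it is judged:
By the outcome, as a careful person would: the job done as asked, in the order asked, and still so for the second after the job is handed in, with the robot touching nothing.
It also fails if it takes over 67 s, if anything falls off the work surface, if the arm or the gripper's body presses on something with over 40 N, if the wrist force passes 120 N, or if a joint passes its speed limit or range.

## Working session

There is one attempt and no reset: what is moved stays moved. The work goes in short steps, Python scripts to look and compute and a tool call to move; the robot and the scene stay as the last step left them, time stands still between calls to the robot, and variables do not carry over. Pictures are saved under pics/ and viewed, at most 10 in all, crops included, and the job is handed in when it is done.

Besides the shell and the picture viewer there is one more tool, called after ">>>" as a command line: name --argument value ..., lists and objects as JSON in quotes. move_arm: Moves the arm, as the interface text tells. Shift numbers are shares of 25 cm and turn numbers shares of pi rad, none past 1 either way. Its arguments: {"type":"object","properties":{"series":{"type":"array","items":{"type":"object","properties":{"xyz":{"type":"array","items":{"type":"number","minimum":-1,"maximum":1}},"turn":{"type":"array","items":{"type":"number","minimum":-1,"maximum":1}}}}},"claw":{"type":"number"}},"required":["series"]}

```bash
mkdir -p pics
cat > h.py <<'E'
import numpy as np, cv2
from station import r, viewer, models
def w2p(c,P):
    M=np.linalg.inv(c["world_from_camera"]);q=M[:3,:3]@np.asarray(P,float)+M[:3,3]
    u,v=q[0]/-q[2],-q[1]/-q[2];k=1+c["k1"]*(u*u+v*v);K=c["camera_matrix"]
    return np.array([K[0,0]*u*k+K[0,2],K[1,1]*v*k+K[1,2]])
def ray(c,px):
    K=c["camera_matrix"];d=np.array([(px[0]-K[0,2])/K[0,0],(px[1]-K[1,2])/K[1,1]]);s=d.copy()
    for _ in range(20): s=d/(1+c["k1"]*(s@s))
    M=c["world_from_camera"];return M[:3,3],M[:3,:3]@np.array([s[0],-s[1],-1.])
def atz(c,px,z):
    o,d=ray(c,px);return o+d*(z-o[2])/d[2]
def depth(c,px):
    o,d=ray(c,px);return o+d*c["z_map"][int(round(px[1])),int(round(px[0]))]
def tri(c1,p1,c2,p2):
    o,d=ray(c1,p1);a,e=ray(c2,p2);t=np.linalg.lstsq(np.c_[d,-e],a-o,rcond=None)[0]
    A,B=o+d*t[0],a+e*t[1];return (A+B)/2,np.linalg.norm(A-B)
E
python3 - <<'E'
from h import *
np.set_printoptions(precision=4,suppress=True)
for n in("side","top"):
    c=viewer.camera(n);cv2.imwrite(f"pics/{n}0.png",c["img"][:,:,::-1]);np.save(f"{n}0.npy",c,allow_pickle=True)
    print(n,c["world_from_camera"],c["camera_matrix"],c["k1"])
    for q in("lifter","lifter_grip","disc","disc_centre","stand","column","carriage","home","amber_bottle","dropper_bottle"):
        for l in models.landmark_of(q,n)[:4]:
            p=np.array(l["at"])*[640,480];print(q,p,round(l["confidence"],2),depth(c,np.clip(p,0,[639,479])))
print(r.state())
E
```

```text
side [[ 0.9997 -0.0198  0.0119  0.5879]
 [ 0.0217  0.6293 -0.7769 -0.9253]
 [ 0.0079  0.7769  0.6295  0.8091]
 [ 0.      0.      0.      1.    ]] [[602.7034   0.     313.2803]
 [  0.     602.7034 236.2454]
 [  0.       0.       1.    ]] -0.012183339961548155
lifter [315.328 232.896] 0.7 [0.5768 0.0731 0.0093]
lifter_grip [267.584 227.904] 0.91 [0.4778 0.0551 0.0345]
disc [251.776 304.992] 0.77 [ 0.4629 -0.1391  0.0048]
disc [274.688 270.192] 0.68 [ 0.4989 -0.0457  0.0082]
disc [317.696 232.8  ] 0.66 [0.5818 0.0723 0.0103]
disc [322.368 258.096] 0.57 [ 0.5926 -0.0063  0.008 ]
disc_centre [254.08 302.4 ] 0.92 [ 0.4666 -0.1329  0.0054]
disc_centre [278.592 267.12 ] 0.85 [ 0.5057 -0.0333  0.0053]
disc_centre [318.08 262.08] 0.78 [ 0.5841 -0.0153  0.0049]
disc_centre [316.992 228.288] 0.62 [0.5801 0.0901 0.0084]
stand [323.904 328.608] 0.8 [ 0.5971 -0.2024  0.0142]
column [331.52 333.12] 0.97 [ 0.6099 -0.2321  0.036 ]Traceback (most recent call last):
  File "<stdin>", line 7, in <module>
ValueError: it knows: amber_bottle, column, disc, disc_centre, dropper_bottle, home, lifter, lifter_grip, stand
```

Run:
```python
from h import *
np.set_printoptions(precision=4,suppress=True)
for n in("side","top"):
    c=viewer.camera(n);cv2.imwrite(f"pics/{n}0.png",c["img"][:,:,::-1]);np.save(f"{n}0.npy",c,allow_pickle=True)
    print(n,c["world_from_camera"][:3,3])
    for q in("lifter","lifter_grip","disc","disc_centre","stand","column","home","amber_bottle","dropper_bottle"):
        for l in models.landmark_of(q,n)[:4]:
            p=np.array(l["at"])*[640,480];print(q,p,round(l["confidence"],2),depth(c,np.clip(p,0,[639,479])))
print(r.state())
```

```text
side [ 0.5879 -0.9253  0.8091]
lifter [316.992 235.2  ] 0.94 [0.5805 0.0671 0.0079]
lifter_grip [268.416 230.208] 0.83 [0.4791 0.0564 0.0273]
disc [251.584 304.416] 0.96 [ 0.4628 -0.14    0.0072]
disc [321.792 259.296] 0.85 [ 0.5914 -0.0069  0.0053]
disc [316.224 232.608] 0.82 [0.5787 0.0717 0.0112]
disc [277.312 266.88 ] 0.59 [ 0.5032 -0.0339  0.0064]
disc_centre [275.52  266.208] 0.89 [ 0.4996 -0.0324  0.0068]
disc_centre [314.88  231.792] 0.79 [0.5758 0.0754 0.0104]
disc_centre [320.192 262.704] 0.76 [ 0.5883 -0.0165  0.0045]
disc_centre [253.888 302.496] 0.72 [ 0.4658 -0.1298  0.0021]
stand [327.616 329.184] 0.76 [ 0.6032 -0.224   0.0367]
stand [359.424 190.32 ] 0.63 [0.6758 0.2268 0.0149]
column [333.504 333.408] 0.56 [ 0.6134 -0.23    0.033 ]
home [342.784 336.48 ] 0.87 [ 0.6302 -0.2177  0.0119]
home [317.12  233.904] 0.66 [0.5806 0.0737 0.0061]
amber_bottle [354.624 282.288] 0.81 [ 0.6559 -0.0715  0.0043]
dropper_bottle [356.928 193.008] 0.98 [0.6708 0.2319 0.0036]
top [0.354  0.0262 1.2961]
lifter [291.584 247.584] 0.72 [0.5789 0.0815 0.0034]
lifter_grip [302.528 297.12 ] 0.8
[... 662 characters left out ...]
84] 0.64 [ 0.61   -0.1833  0.0986]
home [290.88 244.8 ] 0.28 [0.5839 0.0828 0.0084]
dropper_bottle [217.408 201.696] 0.87 [0.6634 0.2322 0.0586]
dropper_bottle [360.    208.608] 0.39 [ 0.6506 -0.0594  0.0612]
{'clock': 1.35, 'qpos': array([ 1.1784,  0.2999,  1.521 , -0.    ,  1.3207, -0.0666]), 'dq': array([ 0.0003,  0.0003, -0.0003, -0.0014, -0.0004,  0.0006]), 'joint_torque': array([ -0.0005, -53.1638, -35.2935,   0.0708,   0.0213,   0.    ]), 'tool_pos': array([0.176 , 0.5211, 0.2055]), 'eef_rot': array([0.    , 0.1622, 0.9868, 0.    ]), 'contact_force': array([-0.3843, -0.1964,  1.2892]), 'torque': array([-0.0477,  0.0406,  0.0098]), 'finger_force': 0.0, 'finger_gap': 0.9986759831565803}
```

View pics/side0.png

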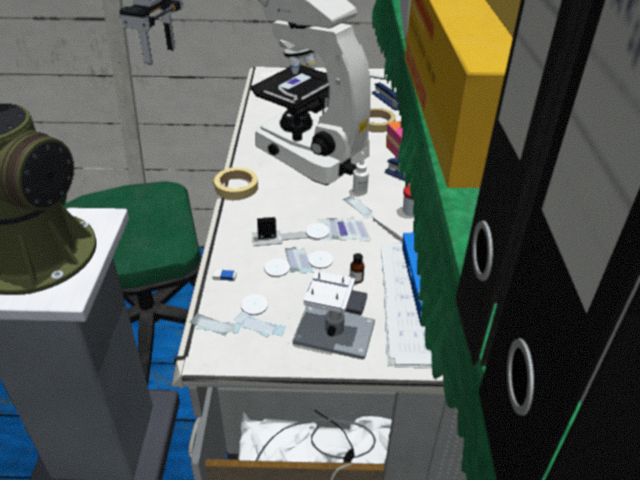

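View pics/top0.png

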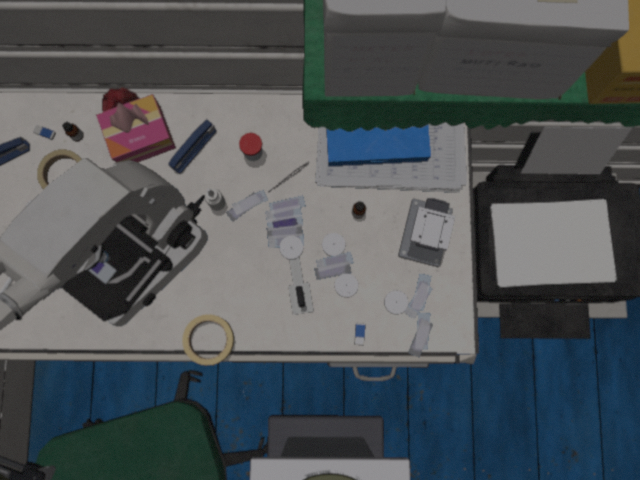

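Run:
```python
from h import *
t=np.load("top0.npy",allow_pickle=True).item();s=np.load("side0.npy",allow_pickle=True).item()
def crop(c,x,y,w,h,f): return cv2.resize(c["img"][y:y+h,x:x+w],None,fx=f,fy=f,interpolation=cv2.INTER_CUBIC)
a=np.hstack([crop(t,255,215,80,100,5),crop(t,388,185,80,100,4)[:400].repeat(1,0) if 0 else cv2.resize(t["img"][190:290,388:468],(400,500),interpolation=cv2.INTER_CUBIC)])
cv2.imwrite("pics/c1.png",a[:,:,::-1])
b=np.hstack([crop(s,245,205,100,100,4),crop(s,285,265,100,100,4)])
cv2.imwrite("pics/c2.png",b[:,:,::-1])
np.set_printoptions(precision=4,suppress=True)
for n,c in(("side",s),("top",t)):
    h=c["img"].astype(int).max(2)
    for q in("lifter_grip","disc","stand","amber_bottle","dropper_bottle"):
        for o in models.silhouettes(q,n)[:4]:
            m=o["region"];v,u=np.nonzero(m);print(n,q,round(o["confidence"],2),m.sum(),u.mean(),v.mean(),u.min(),u.max(),v.min(),v.max())
z=t["z_map"]
P=[depth(t,(u,v)) for v in range(195,270,1) for u in range(395,460)];P=np.array(P)
print(np.histogram(P[:,2],bins=np.arange(-.005,.16,.004)))
for v in range(195,262,3): print(v,' '.join("%3d"%(depth(t,(u,v))[2]*1000) for u in range(398,460,2)))
```

```text
side lifter_grip 0.66 843 273.25860023724795 233.20759193357057 252 307 218 244
side disc 0.9 332 320.65060240963857 259.2740963855422 309 332 251 267
side disc 0.68 468 254.64957264957266 304.71581196581195 241 268 294 315
side disc 0.63 393 276.9796437659033 267.77608142493636 264 289 259 277
side disc 0.56 318 317.2672955974843 231.14150943396226 306 329 223 239
side stand 0.7 4983 334.5715432470399 317.20790688340355 293 374 271 359
side amber_bottle 0.65 382 357.63350785340316 268.1544502617801 350 365 253 283
side amber_bottle 0.57 4963 334.35502720128954 317.03505943985493 293 374 271 359
side dropper_bottle 0.88 491 360.05091649694504 177.9735234215886 351 368 155 194
top lifter_grip 0.97 935 298.99786096256685 290.427807486631 288 313 258 314
top disc 0.95 413 290.37046004842614 247.17917675544794 279 301 236 258
top disc 0.91 388 345.6159793814433 284.6185567010309 335 357 274 295
top disc 0.56 466 332.82832618025753 244.23175965665237 321 344 232 256
top stand 0.65 2859 426.9317943336831 231.13816019587267 398 454 198 266
top amber_bottle 0.54 200 358.395 209.945 352 365 2
[... 3031 characters left out ...]
  97  99 106  99 108 112 105 107 110   0   0  -2   1   2   1
249  -3  11  14  13  12  12   9  13  11  10  12   8   8  10  12  17  90  87  92  91  96   9  99 101 109   3   0  -5   1  -3  -1
252  -3  10   6  12   5  11  11  10  12  14  10  11  15  12  15  17  13  10  14  12   9  14  11  -4  -6  -2   2   0   2  -7   0
255  10  14  14   9   9  13   9  12  14  11   8  17  10  11  16   7  13  11  11   9  12   7  -4   1   3   2   2   0   0   0  -5
258   2   4   2  -1  13   9  14  12  10   7   9  12   9   7  12  12  11  14  14  14  11   9   1  -6   5  -1  -5  -2   0  -6   0
261  -1   5   1   0  -2   0   0   0  -3   9   9  12  13  10  11  12   9  16  13  14   7  10   0   0   1  -2  -1  -1   1   0  -4
```

View pics/c1.png

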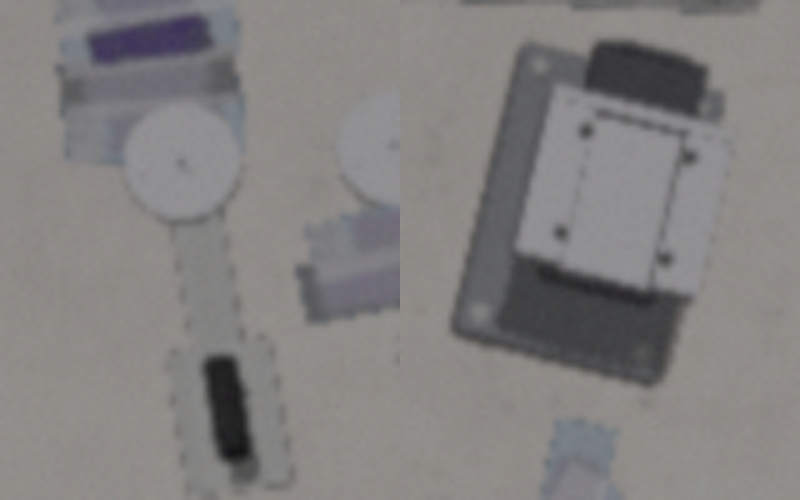

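View pics/c2.png

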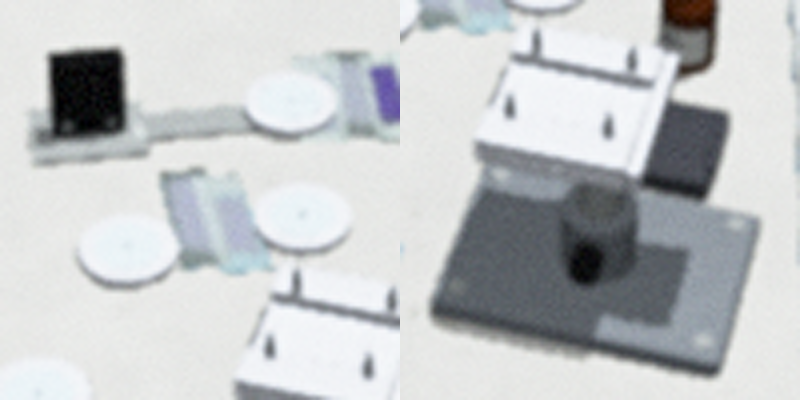

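Run:
```python
from h import *
np.set_printoptions(precision=4,suppress=True)
t=np.load("top0.npy",allow_pickle=True).item();s=np.load("side0.npy",allow_pickle=True).item()
pins=[((424.8,215.6),(342.4,280.1)),((445.6,220.8),(336.6,296.1)),((419.6,236.),(318.9,275.1)),((440.6,241.4),(312.1,290.9))]
Q=[]
for a,b in pins:
    p,e=tri(t,a,s,b);Q.append(p);print("pin",p,e)
Q=np.array(Q);d=(Q[0]+Q[1]-Q[2]-Q[3])/2;f=(Q[0]+Q[2]-Q[1]-Q[3])/2
print("nest",Q.mean(0),np.linalg.norm(d),np.linalg.norm(f),np.arctan2(d[1],d[0]),np.arctan2(-f[0],f[1]))
print("disc",tri(t,(291,247),s,(317.35,230.1)))
g=t["img"].max(2).astype(float);sub=g[280:312,290:312];w=np.clip(90-sub,0,None);print(sub.min(),np.median(sub))
w[sub>70]=0
v,u=np.mgrid[280:312,290:312];c=np.array([(w*u).sum(),(w*v).sum()])/w.sum();print("fin px",c)
X=np.array([atz(t,(a,b),.053) for a,b in zip(u[w>0],v[w>0])])[:,:2];W=w[w>0]
m=np.average(X,0,W);C=np.cov((X-m).T,aweights=W);l,V=np.linalg.eigh(C);print("fin",m,np.sqrt(l*12),np.arctan2(V[1,1],V[0,1])%np.pi)
# side face corners
for p in((50,50),(123,50),(52,132),(125,132)): print("fc",p,atz(s,(245+p[0]/4-.4,205+p[1]/4-.4),.053 if p[1]<60 else .003))
# depth of ledges
for nm,c in(("top",t),):
  A=Q.mean(0);x=d/np.linalg.norm(d);y=np.array([-x[1],x[0]]);L=[];G=[]
  for v in range(200,262):
    for u in range(395,460):
      p=depth(c,(u,v));a,b=(p-A)@x,(p[:2]-A[:2])@y[:2]
      if .08<p[2]<.13 and abs(a)<.026:
        if .023<abs(b)<.032:L.append(p[2])
        if abs(b)<.012:G.append(p[2])
  print(len(L),np.median(L),len(G),np.median(G))
F=np.array([depth(t,(u,v)) for v in range(287,306) for u in range(297,304)]);print(np.sort(F[:,2])[-60::6])
for v in range(284,310):
  print(v,' '.join("%3d"%g[v,u] for u in range(290,312)))
```

```text
pin [ 0.6257 -0.1824  0.1131] 0.0010276220889554723
pin [ 0.6155 -0.2225  0.1147] 0.0012842007347762688
pin [ 0.5855 -0.1713  0.1131] 0.0019719542664844037
pin [ 0.5749 -0.2116  0.1147] 0.001981935498242007
nest [ 0.6004 -0.197   0.1139] 0.04185013663858731 0.04158634116617104 -0.2654365196656245 -0.2543597278932419
disc (array([0.58  , 0.0826, 0.0091]), np.float64(0.0018692002511697615))
23.0 130.0
fin px [300.2428 296.6618]
fin [0.4706 0.0606] [0.0117 0.041 ] 0.19446207939207705
fc (50, 50) [0.4558 0.067  0.053 ]
fc (123, 50) [0.4936 0.0683 0.053 ]
fc (52, 132) [0.4549 0.0612 0.003 ]
fc (125, 132) [0.4935 0.0624 0.003 ]
231 0.10740390457020821 317 0.09952721778077733
[0.0523 0.0525 0.0529 0.0532 0.0535 0.0541 0.0546 0.0551 0.0554 0.0566]
284 135 139 139 131 134 131 130 130 130 130 132 133 136 133 132 134 133 134 131 126 138 146
285 126 133 133 132 133 131 122 118 114 112 116 119 130 134 135 133 133 132 127 122 138 145
286 129 129 132 132 132 121  95  78  70  68  71  83 113 128 133 133 134 130 131 126 138 144
287 129 130 132 134 128 105  68  45  42  40  37  53  91 124 135 133 134 13
[... 1341 characters left out ...]
  55  36  37  36  33  29  51  94 123 132 133 132 131 130
303 139 134 133 132 133 134 128 108  68  44  33  34  35  30  46  87 122 132 133 131 132 126
304 141 133 130 131 132 134 132 119  81  44  33  28  27  26  41  82 119 131 133 133 133 128
305 139 125 128 131 131 134 133 124  90  51  30  23  23  24  41  77 114 130 133 132 131 130
306 138 119 125 130 131 133 134 128 105  71  45  36  40  41  57  74 101 125 133 133 134 133
307 137 123 127 130 131 133 134 131 125 104  85  64  60  64  74  83  95 123 132 133 132 132
308 140 130 132 132 133 133 134 135 133 128 117  91  79  81  82  84  96 122 132 133 132 133
309 142 142 135 132 133 133 134 133 134 134 124 100  83  82  84  86  98 123 129 133 134 133
```

Run:
```python
from h import *
t=np.load("top0.npy",allow_pickle=True).item()
P=np.array([depth(t,(u,v)) for v in range(120,400,2) for u in range(0,470,2) if t["z_map"][v,u]>0])
P=P[(P[:,2]>.07)&(P[:,2]<1)]
for x0 in np.arange(.1,.9,.05):
    print(round(x0,2),' '.join("%3d"%(1000*max([0]+list(P[(abs(P[:,0]-x0-.025)<.025)&(abs(P[:,1]-y)<.025),2]))) for y in np.arange(.6,-.3,-.05)))
```

```text
0.1   0   0   0   0   0   0   0   0   0   0   0   0   0   0   0   0   0   0
0.15   0   0   0   0   0   0   0   0   0   0   0   0   0   0   0   0   0   0
0.2   0   0   0   0   0   0   0   0   0   0   0   0   0   0   0   0   0   0
0.25   0   0   0   0   0   0   0   0   0   0   0   0   0   0   0   0   0   0
0.3   0   0   0   0   0   0   0   0   0   0   0   0   0   0   0   0   0   0
0.35   0   0   0 443   0   0   0   0   0   0   0   0   0   0   0   0   0   0
0.4   0   0   0 443 415 195   0   0   0   0   0   0   0   0   0   0   0   0
0.45   0   0 419 422 417 195 190   0   0   0   0   0   0   0   0   0   0   0
0.5   0   0 415 418 418 410 196   0   0   0   0   0   0   0   0   0   0   0
0.55   0   0   0 415 410 406 383 109   0   0   0   0   0   0   0 119 116 111
0.6   0   0   0 400 404 391 375   0   0   0   0   0   0   0   0 111 120 110
0.65   0   0   0   0 373 324 282 104   0   0   0 505 509 509 506 506 498  95
0.7   0   0   0   0   0   0   0   0   0   0   0   0   0   0   0   0   0   0
0.75   0   0   0  77  75  72   0   0   0   0   0   0  72  72  73  73  73   0
0.8   0   0  70 108  93  74   0   0   0   0   0   0  72  72  72  74  71   0
0.85   0   0   0   0   0   0   0   0   0   0   0   0   0   0   0   0   0   0
```

>>> move_arm --series '[{"xyz":[-0.06,-0.1,0],"turn":[0,0,-0.02]},{"xyz":[-0.17,-0.27,0],"turn":[0,0,-0.06]},{"xyz":[-0.28,-0.44,0.05],"turn":[0,0,-0.1]},{"xyz":[-0.38,-0.61,0.1],"turn":[0,0,-0.14]},{"xyz":[-0.488,-0.768,0.15],"turn":[0,0,-0.166]}]' --claw 0.6

```text
clock: 2.48
tool_pos: [0.2302, 0.2986, 0.1677]
eef_rot: [0.0, -0.1, 0.995, 0.0]
contact_force: [1.4, 0.8, 0.5]
finger_gap: 0.598
finger_force: 0.0
```

>>> move_arm --series '[{"xyz":[-0.02,-0.2,0],"turn":[0,0,0]},{"xyz":[-0.04,-0.41,0],"turn":[0,0,0]},{"xyz":[-0.15,-0.6,0.05],"turn":[0,0,0]},{"xyz":[-0.3,-0.8,0.1],"turn":[0,0,0]},{"xyz":[-0.492,-0.994,0.15],"turn":[0,0,0]}]'

```text
clock: 3.1
tool_pos: [0.394, 0.0829, 0.132]
eef_rot: [0.001, -0.097, 0.995, 0.0]
contact_force: [0.6, 1.3, 0.6]
finger_gap: 0.6
finger_force: 0.0
```

>>> move_arm --series '[{"xyz":[-0.15,-0.07,0.02],"turn":[0,0,0]},{"xyz":[-0.267,-0.132,0.06],"turn":[0,0,0]},{"xyz":[-0.267,-0.132,0.15],"turn":[0,0,0]},{"xyz":[-0.267,-0.132,0.25],"turn":[0,0,0]},{"xyz":[-0.267,-0.132,0.34],"turn":[0,0,0]},{"xyz":[-0.267,-0.132,0.42],"turn":[0,0,0]},{"xyz":[-0.267,-0.132,0.465],"turn":[0,0,0]},{"xyz":[-0.267,-0.132,0.465],"turn":[0,0,0]}]' --claw 0.4

```text
clock: 4.1
tool_pos: [0.4642, 0.0654, 0.0154]
eef_rot: [-0.0, -0.098, 0.995, 0.0]
contact_force: [-0.1, -0.1, 0.1]
finger_gap: 0.397
finger_force: 0.0
```

>>> move_arm --series '[{"xyz":[0,0,0],"turn":[0,0,0]},{"xyz":[0,0,0],"turn":[0,0,0]},{"xyz":[0,0,0],"turn":[0,0,0]}]' --claw 0.2

```text
clock: 4.47
tool_pos: [0.4648, 0.0653, 0.0162]
eef_rot: [0.001, -0.098, 0.995, -0.0]
contact_force: [1.3, -1.5, 1.1]
finger_gap: 0.2
finger_force: 0.9
```

Run:
```python
from h import *
print(r.state())
c=viewer.camera("side");np.save("side1.npy",c,allow_pickle=True)
cv2.imwrite("pics/s1.png",cv2.resize(c["img"][170:320,220:400],None,fx=4,fy=4,interpolation=cv2.INTER_CUBIC)[:,:,::-1])
```

```text
{'clock': 4.475, 'qpos': array([ 6.15633033e-02,  3.86281678e-01,  1.90948706e+00, -2.96897334e-04,
        8.44807907e-01, -1.70479681e+00]), 'dq': array([-0.00228828,  0.00082928,  0.00040424, -0.00101807, -0.00075594,
        0.0007055 ]), 'joint_torque': array([ 8.75752643e-01, -4.76806355e+01, -2.50081193e+01,  3.14830290e-01,
        1.56458211e-01, -1.32042103e-02]), 'tool_pos': array([0.46479665, 0.06525989, 0.01615029]), 'eef_rot': array([ 5.03651887e-04, -9.77241602e-02,  9.95213403e-01, -1.29388866e-04]), 'contact_force': array([ 1.2554245 , -1.50665975,  1.10935686]), 'torque': array([-0.23523007, -0.07137   ,  0.00191543]), 'finger_force': 0.8577926829457283, 'finger_gap': 0.20024348015622204}
```

View pics/s1.png

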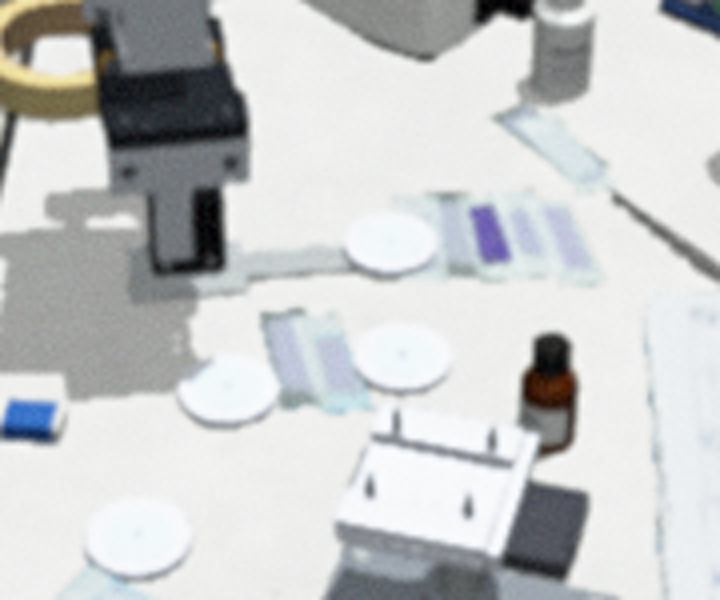

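>>> move_arm --series '[{"xyz":[0,0,0],"turn":[0,0,0]},{"xyz":[-0.012,-0.005,0.0],"turn":[0,0,0]},{"xyz":[-0.024,-0.01,0.004],"turn":[0,0,0]},{"xyz":[-0.024,-0.01,0.004],"turn":[0,0,0]}]' --claw 0.26

```text
clock: 5.03
tool_pos: [0.471, 0.064, 0.0145]
eef_rot: [-0.0, -0.098, 0.995, -0.0]
contact_force: [-0.2, 0.2, 1.4]
finger_gap: 0.26
finger_force: 0.0
```

>>> move_arm --series '[{"xyz":[0,0,0],"turn":[0,0,0]},{"xyz":[0,0,0],"turn":[0,0,0]}]' --claw 0.18

```text
clock: 5.28
tool_pos: [0.4708, 0.0641, 0.0147]
eef_rot: [-0.0, -0.098, 0.995, -0.0]
contact_force: [-0.6, -0.3, -0.3]
finger_gap: 0.181
finger_force: 0.0
```

>>> move_arm --series '[{"xyz":[0,0,0],"turn":[0,0,0]},{"xyz":[0,0,0],"turn":[0,0,0]},{"xyz":[0,0,0],"turn":[0,0,0]},{"xyz":[0,0,0],"turn":[0,0,0]}]' --claw 0

```text
clock: 5.78
tool_pos: [0.4708, 0.0641, 0.0147]
eef_rot: [-0.0, -0.098, 0.995, 0.0]
contact_force: [0.4, -0.5, 0.5]
finger_gap: 0.146
finger_force: 29.9
```

>>> move_arm --series '[{"xyz":[0,0,-0.01],"turn":[0,0,0]},{"xyz":[0,0,-0.04],"turn":[0,0,0]},{"xyz":[0,0,-0.1],"turn":[0,0,0]},{"xyz":[0,0,-0.18],"turn":[0,0,0]},{"xyz":[0,0,-0.28],"turn":[0,0,0]},{"xyz":[0,0,-0.38],"turn":[0,0,0]},{"xyz":[0,0,-0.47],"turn":[0,0,0]},{"xyz":[0,0,-0.54],"turn":[0,0,0]}]'

```text
clock: 6.78
tool_pos: [0.4709, 0.0641, 0.1517]
eef_rot: [0.001, -0.098, 0.995, -0.0]
contact_force: [-0.6, -0.0, -1.6]
finger_gap: 0.147
finger_force: 29.9
```

>>> move_arm --series '[{"xyz":[0,0,-0.04],"turn":[0,0,0]},{"xyz":[0,0,-0.05],"turn":[0,0,0]},{"xyz":[0,0,-0.05],"turn":[0,0,0]},{"xyz":[0,0,-0.05],"turn":[0,0,0]}]'

```text
clock: 7.28
tool_pos: [0.4706, 0.064, 0.1616]
eef_rot: [-0.001, -0.098, 0.995, 0.0]
contact_force: [0.2, -1.0, -1.6]
finger_gap: 0.151
finger_force: 29.9
```

Run:
```python
from h import *
np.set_printoptions(precision=4,suppress=True)
print(r.state())
C={}
for n in("side","top"):
    c=C[n]=viewer.camera(n);np.save(n+"2.npy",c,allow_pickle=True)
    for q in("disc_centre","disc"):
        print(n,q,[(np.array(l["at"])*[640,480],round(l["confidence"],2)) for l in models.landmark_of(q,n)])
# expected disc
st=r.state();P=st["tool_pos"]+np.array([.108,.0213,-.006]);ps=w2p(C["side"],P);pt=w2p(C["top"],P);print(P,ps,pt)
f=lambda c,p:cv2.resize(c["img"][int(p[1])-40:int(p[1])+40,int(p[0])-40:int(p[0])+40],(400,400),interpolation=cv2.INTER_CUBIC)
print([(int(p[0])-40,int(p[1])-40) for p in(ps,pt)])
cv2.imwrite("pics/d2.png",np.hstack([f(C["side"],ps),f(C["top"],pt)])[:,:,::-1])
```

```text
{'clock': 7.275, 'qpos': array([ 0.0581,  0.1769,  1.7802, -0.    ,  1.1854, -1.7083]), 'dq': array([-0.0001,  0.0014, -0.001 , -0.0004,  0.0015,  0.    ]), 'joint_torque': array([  0.0056, -45.0909, -34.1394,  -0.0148,   0.0033,   0.0007]), 'tool_pos': array([0.4706, 0.064 , 0.1616]), 'eef_rot': array([-0.0005, -0.0977,  0.9952,  0.    ]), 'contact_force': array([ 0.1573, -0.9596, -1.5566]), 'torque': array([ 0.0295,  0.0833, -0.0365]), 'finger_force': 29.92564022541046, 'finger_gap': 0.1505040531195167}
side disc_centre [(array([276.928, 264.816]), 0.83), (array([254.4  , 304.704]), 0.78), (array([316.672, 169.296]), 0.77), (array([318.912, 258.48 ]), 0.61)]
side disc [(array([252.416, 304.32 ]), 0.63), (array([321.984, 258.912]), 0.62), (array([275.904, 268.704]), 0.57)]
top disc_centre [(array([287.168, 234.912]), 0.92), (array([334.016, 240.72 ]), 0.68), (array([398.976, 302.304]), 0.67), (array([346.496, 289.2  ]), 0.47)]
top disc [(array([332.992, 242.88 ]), 0.88), (array([394.496, 302.112]), 0.68), (array([290.688, 234.72 ]), 0.62), (array([347.968, 279.888]), 0.55), (array([423.424, 238.08 ]), 0.53)]
[0.5787 0.0854 0.156 ] [317.1649 171.3771] [286.2135 233.6004]
[(277, 131), (246, 193)]
```

View pics/d2.png

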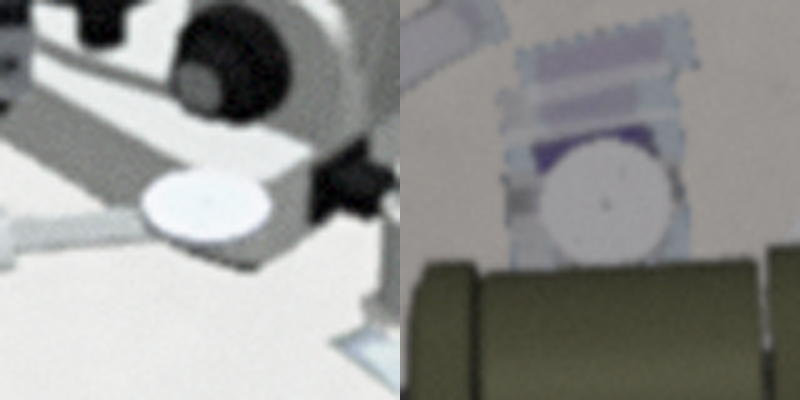

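Run:
```python
from h import *
np.set_printoptions(precision=4,suppress=True)
t=np.load("top2.npy",allow_pickle=True).item();s=np.load("side2.npy",allow_pickle=True).item()
D,e=tri(t,(286.8,233.4),s,(318.,171.2));print("disc",D,e)
T=np.array([.4706,.064,.1616]);o=D-T;yaw=2*np.arctan2(.9952,-.0977)-np.pi;print("yaw",yaw,"off",o)
c,q=np.cos(-yaw),np.sin(-yaw);L=np.array([c*o[0]-q*o[1],q*o[0]+c*o[1]]);print("in lifter",L)
N=np.array([.6004,-.197]);a=-.26;R=np.array([[np.cos(a),-np.sin(a)],[np.sin(a),np.cos(a)]])
G=N-R@L;print("target TCP",G)
d=G-T[:2];x=np.array([-np.cos(yaw),-np.sin(yaw)]);y=np.array([-np.sin(yaw),np.cos(yaw)])
print("shares",d@x/.25,d@y/.25,"turn",-(a-yaw)/np.pi)
```

```text
disc [0.5797 0.0843 0.1569] 0.0014626367619892096
yaw 0.19571531027540168 off [ 0.1091  0.0203 -0.0047]
in lifter [ 0.111  -0.0013]
target TCP [ 0.4935 -0.1672]
shares 0.09008995662651186 -0.9251388325848671 turn 0.14505868854597398
```

>>> move_arm --series '[{"xyz":[0,-0.015,0],"turn":[0,0,0]},{"xyz":[0,-0.05,0],"turn":[0,0,0]},{"xyz":[0,-0.105,0],"turn":[0,0,0]},{"xyz":[0,-0.175,0],"turn":[0,0,0]},{"xyz":[0,-0.255,0],"turn":[0,0,0]},{"xyz":[0,-0.335,0],"turn":[0,0,0]},{"xyz":[0,-0.415,0],"turn":[0,0,0]},{"xyz":[0,-0.49,0],"turn":[0,0,0]}]'

```text
clock: 8.57
tool_pos: [0.4948, -0.0578, 0.1622]
eef_rot: [-0.0, -0.097, 0.995, -0.0]
contact_force: [0.2, 0.3, -1.8]
finger_gap: 0.146
finger_force: 29.9
```

>>> move_arm --series '[{"xyz":[0.005,-0.08,0],"turn":[0,0,0.01]},{"xyz":[0.02,-0.155,0],"turn":[0,0,0.03]},{"xyz":[0.035,-0.225,0],"turn":[0,0,0.055]},{"xyz":[0.05,-0.29,0],"turn":[0,0,0.085]},{"xyz":[0.065,-0.345,0],"turn":[0,0,0.11]},{"xyz":[0.08,-0.39,0],"turn":[0,0,0.13]},{"xyz":[0.087,-0.42,0],"turn":[0,0,0.14]},{"xyz":[0.09,-0.435,0],"turn":[0,0,0.145]}]'

```text
clock: 9.57
tool_pos: [0.4936, -0.1677, 0.1621]
eef_rot: [-0.0, 0.13, 0.991, 0.0]
contact_force: [0.4, -0.7, -1.9]
finger_gap: 0.145
finger_force: 29.9
```

>>> move_arm --series '[{"xyz":[0,0,0],"turn":[0,0,0]},{"xyz":[0,0,0],"turn":[0,0,0]},{"xyz":[0,0,0],"turn":[0,0,0]}]'

```text
clock: 9.95
tool_pos: [0.4938, -0.1669, 0.1622]
eef_rot: [-0.0, 0.129, 0.992, 0.0]
contact_force: [-0.2, -0.4, -2.7]
finger_gap: 0.149
finger_force: 29.9
```

Run:
```python
from h import *
np.set_printoptions(precision=4,suppress=True)
st=r.state();print(st["tool_pos"],st["eef_rot"],st["contact_force"],st["torque"])
C={}
for n in("side","top"):
    c=C[n]=viewer.camera(n);np.save(n+"3.npy",c,allow_pickle=True)
P=np.array([.6004,-.197,.157]);ps=w2p(C["side"],P);pt=w2p(C["top"],P)
f=lambda c,p:cv2.resize(c["img"][int(p[1])-40:int(p[1])+40,int(p[0])-40:int(p[0])+40],(400,400),interpolation=cv2.INTER_CUBIC)
print([(int(p[0])-40,int(p[1])-40) for p in(ps,pt)],ps,pt)
cv2.imwrite("pics/d3.png",np.hstack([f(C["side"],ps),f(C["top"],pt)])[:,:,::-1])
```

```text
[ 0.4938 -0.1669  0.1622] [-0.      0.1293  0.9916  0.    ] [-0.1755 -0.4369 -2.7266] [ 0.0147  0.0602 -0.0121]
[(287, 226), (396, 183)] [327.6248 266.22  ] [436.8236 223.3678]
```

View pics/d3.png

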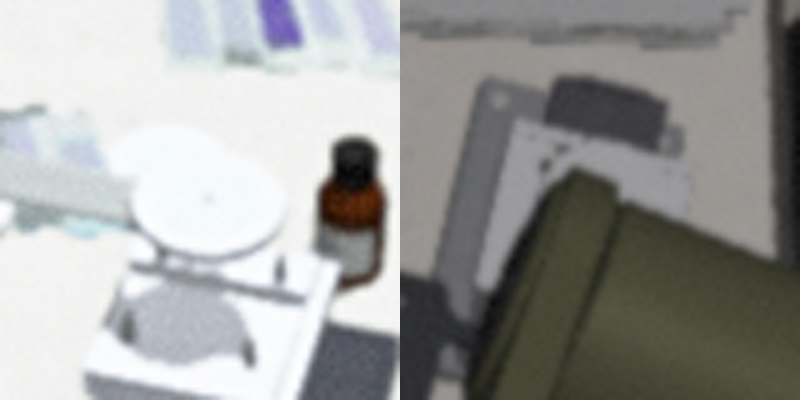

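Run:
```python
from h import *
np.set_printoptions(precision=4,suppress=True)
s=np.load("side3.npy",allow_pickle=True).item();t=np.load("top2.npy",allow_pickle=True).item();s2=np.load("side2.npy",allow_pickle=True).item()
D=atz(s,(328.2,265.4),.1565);Q=np.mean([atz(s,p,.1139) for p in((342.4,280.1),(336.6,296.1),(318.9,275.1),(312.1,290.9))],0)
Qt=np.mean([atz(t,p,.1139) for p in((424.8,215.6),(445.6,220.8),(419.6,236.),(440.6,241.4))],0)
D2=atz(s2,(318.,171.2),.1559);D2t=atz(t,(286.8,233.4),.1559)
print("disc now",D,"nest side",Q,"nest top",Qt,"earlier disc side/top",D2,D2t)
# disc depth plane (tilt)
v,u=np.mgrid[255:280,318:340];P=np.array([depth(s,(a,b)) for a,b in zip(u.ravel(),v.ravel())])
P=P[(abs(P[:,2]-.156)<.012)&(np.hypot(P[:,0]-D[0],P[:,1]-D[1])<.022)];A=np.c_[P[:,:2]-D[:2],np.ones(len(P))];print(len(P),np.linalg.lstsq(A,P[:,2],rcond=None)[0])
```

```text
disc now [ 0.6013 -0.1944  0.1565] nest side [ 0.6012 -0.1967  0.1139] nest top [ 0.5996 -0.1971  0.1139] earlier disc side/top [0.5804 0.0862 0.1559] [0.5792 0.0843 0.1559]
347 [-0.0063  0.0014  0.1567]
```

>>> move_arm --series '[{"xyz":[0,0,0.008],"turn":[0,0,0]},{"xyz":[0,-0.002,0.024],"turn":[0,0,0]},{"xyz":[0,-0.004,0.045],"turn":[0,0,0]},{"xyz":[-0.001,-0.004,0.066],"turn":[0,0,0]},{"xyz":[-0.001,-0.004,0.082],"turn":[0,0,0]},{"xyz":[-0.001,-0.004,0.092],"turn":[0,0,0]},{"xyz":[-0.001,-0.004,0.094],"turn":[0,0,0]},{"xyz":[-0.001,-0.004,0.094],"turn":[0,0,0]}]'

```text
clock: 11.05
tool_pos: [0.4938, -0.1682, 0.1388]
eef_rot: [0.0, 0.13, 0.992, -0.0]
contact_force: [-0.6, -0.6, -2.4]
finger_gap: 0.149
finger_force: 29.9
```

Run:
```python
from h import *
np.set_printoptions(precision=4,suppress=True)
st=r.state();print(st["tool_pos"],st["eef_rot"],st["contact_force"],st["torque"])
c=viewer.camera("side");np.save("side4.npy",c,allow_pickle=True)
cv2.imwrite("pics/d4.png",cv2.resize(c["img"][245:320,280:380],(800,600),interpolation=cv2.INTER_CUBIC)[:,:,::-1])
```

```text
[ 0.4938 -0.1682  0.1388] [ 0.0001  0.1296  0.9916 -0.    ] [-0.6332 -0.6307 -2.4279] [0.0063 0.0613 0.0092]
```

View pics/d4.png

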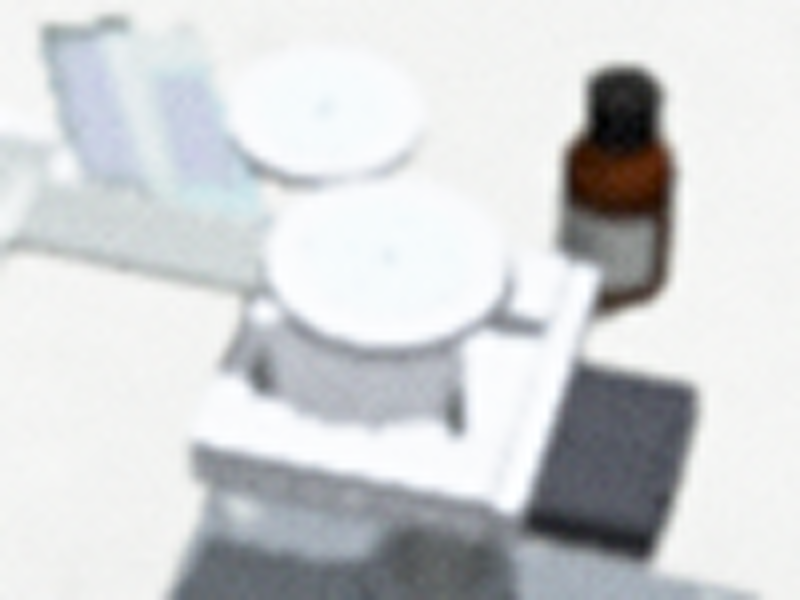

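Run:
```python
from h import *
np.set_printoptions(precision=4,suppress=True)
s=np.load("side4.npy",allow_pickle=True).item();s0=np.load("side0.npy",allow_pickle=True).item()
D=atz(s,(328.3,276.3),.1331);print("disc dot",D)
g=s["img"].min(2).astype(float)
# ellipse check: project circle edge r=25 at z .1331 for offsets, compare with gradient
gr=cv2.GaussianBlur(s["img"],(0,0),.7).astype(float).mean(2)
th=np.linspace(0,2*np.pi,200)
def score(x,y):
    i,o=[np.array([w2p(s,(x+rr*np.cos(a),y+rr*np.sin(a),.1331)) for a in th]).astype(np.float32) for rr in(.0235,.0265)]
    f=lambda p:cv2.remap(gr.astype(np.float32),p[:,0],p[:,1],cv2.INTER_LINEAR).ravel()
    return np.clip(f(i)-f(o),-5,60).mean()
S=[(score(D[0]+a,D[1]+b),D[0]+a,D[1]+b) for a in np.arange(-.004,.0041,.0005) for b in np.arange(-.004,.0041,.0005)]
print(np.array(sorted(S)[-5:]))
# pins in empty image: dark-weighted centroid of each pin
h=s0["img"].astype(float).min(2)
cen=[]
for u,v in((342.4,280.1),(336.6,296.1),(318.9,275.1),(312.1,290.9)):
    u0,v0=int(u),int(v);sub=h[v0-5:v0+6,u0-3:u0+5];w=np.clip(200-sub,0,None);V,U=np.mgrid[v0-5:v0+6,u0-3:u0+5]
    print(np.round(sub[::1].min(1)).astype(int),(w*U).sum()/w.sum(),(w*V).sum()/w.sum())
# where would pins be for a nest, base & top px
for c in((.6004,-.197),):
  for sx in(1,-1):
    for sy in(1,-1):
      a=-.26;p=np.array(c)+[.021*(sx*np.cos(a)-sy*np.sin(a)),.021*(sx*np.sin(a)+sy*np.cos(a))]
      print(sx,sy,w2p(s0,(*p,.1072)),w2p(s0,(*p,.1212)))
```

```text
disc dot [ 0.6021 -0.1951  0.1331]
[[23.1826  0.6006 -0.1971]
 [23.4195  0.6016 -0.1971]
 [23.5451  0.6016 -0.1966]
 [23.6839  0.6011 -0.1971]
 [23.7253  0.6011 -0.1966]]
[227 208 173 151 130 123 124 150 159 123 118] 342.1510710259301 282.63866967305523
[239 231 203 169 137 125 117 128 170 221 239] 336.57122507122506 296.66524216524215
[215 215 188 149 134 120 128 131 132 125 129] 318.1667648791986 277.7501473187979
[202 195 195 201 163 134 114 105 121 171 224] 311.965034965035 291.6
1 1 [342.1778 282.6071] [342.4961 276.5222]
1 -1 [335.9694 299.5369] [336.242  293.4102]
-1 1 [318.2705 277.7534] [318.3788 271.679 ]
-1 -1 [311.3647 294.3801] [311.4147 288.262 ]
```

>>> move_arm --series '[{"xyz":[0,0,0.006],"turn":[0,0,0]},{"xyz":[0,0,0.014],"turn":[0,0,0]},{"xyz":[0,0,0.02],"turn":[0,0,0]},{"xyz":[0,0,0.026],"turn":[0,0,0]},{"xyz":[0,0,0.032],"turn":[0,0,0]},{"xyz":[0,0,0.032],"turn":[0,0,0]}]'

```text
clock: 11.85
tool_pos: [0.4936, -0.1682, 0.1305]
eef_rot: [-0.0, 0.13, 0.992, 0.0]
contact_force: [0.9, 0.3, -2.6]
finger_gap: 0.143
finger_force: 29.9
```

>>> move_arm --series '[{"xyz":[0,0,0.006],"turn":[0,0,0]},{"xyz":[0,0,0.014],"turn":[0,0,0]},{"xyz":[0,0,0.02],"turn":[0,0,0]},{"xyz":[0,0,0.026],"turn":[0,0,0]},{"xyz":[0,0,0.032],"turn":[0,0,0]},{"xyz":[0,0,0.032],"turn":[0,0,0]}]'

```text
clock: 12.6
tool_pos: [0.4937, -0.1682, 0.1225]
eef_rot: [-0.0, 0.13, 0.992, 0.0]
contact_force: [-0.1, -0.0, -2.2]
finger_gap: 0.15
finger_force: 29.9
```

Run:
```python
from h import *
st=r.state();print(st["tool_pos"],st["contact_force"],st["torque"])
c=viewer.camera("side");np.save("side5.npy",c,allow_pickle=True)
cv2.imwrite("pics/d5.png",cv2.resize(c["img"][245:320,280:380],(800,600),interpolation=cv2.INTER_CUBIC)[:,:,::-1])
```

```text
[ 0.49365896 -0.1681567   0.12254537] [-0.06648588 -0.01935924 -2.24404356] [ 0.03519097  0.05866517 -0.00034056]
```

View pics/d5.png

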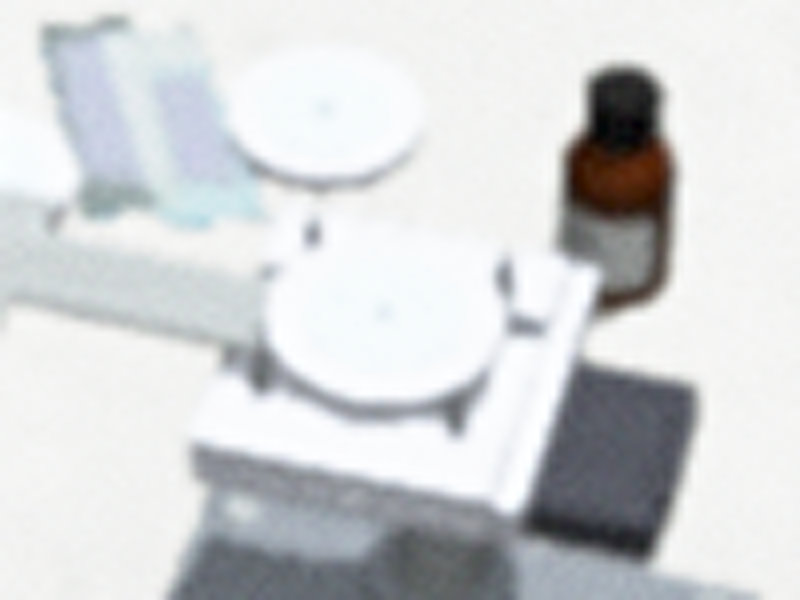

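>>> move_arm --series '[{"xyz":[0,0,0.004],"turn":[0,0,0]},{"xyz":[0,0,0.008],"turn":[0,0,0]},{"xyz":[0,0,0.012],"turn":[0,0,0]},{"xyz":[0,0,0.012],"turn":[0,0,0]}]'

```text
clock: 13.15
tool_pos: [0.4937, -0.1682, 0.1196]
eef_rot: [0.0, 0.13, 0.992, 0.0]
contact_force: [0.3, -0.1, -0.8]
finger_gap: 0.146
finger_force: 29.9
```

>>> move_arm --series '[{"xyz":[0,0,0.002],"turn":[0,0,0]},{"xyz":[0,0,0.004],"turn":[0,0,0]},{"xyz":[0,0,0.004],"turn":[0,0,0]}]'

```text
clock: 13.52
tool_pos: [0.4937, -0.1682, 0.1186]
eef_rot: [-0.0, 0.13, 0.992, -0.0]
contact_force: [0.4, 0.9, -1.3]
finger_gap: 0.148
finger_force: 29.9
```

>>> move_arm --series '[{"xyz":[0,0,0.002],"turn":[0,0,0]},{"xyz":[0,0,0.004],"turn":[0,0,0]},{"xyz":[0,0,0.004],"turn":[0,0,0]}]'

```text
clock: 13.9
tool_pos: [0.4937, -0.1682, 0.1176]
eef_rot: [-0.0, 0.13, 0.992, -0.0]
contact_force: [-0.2, 0.3, -0.9]
finger_gap: 0.148
finger_force: 29.9
```

>>> move_arm --series '[{"xyz":[0,0,0.002],"turn":[0,0,0]},{"xyz":[0,0,0.004],"turn":[0,0,0]},{"xyz":[0,0,0.004],"turn":[0,0,0]}]'

```text
clock: 14.28
tool_pos: [0.4937, -0.1682, 0.1166]
eef_rot: [-0.0, 0.13, 0.992, -0.0]
contact_force: [-0.6, -0.4, -2.1]
finger_gap: 0.142
finger_force: 29.9
```

Run:
```python
from h import *
np.set_printoptions(precision=4,suppress=True)
f=[]
s=viewer.camera("side");np.save("side6.npy",s,allow_pickle=True)
for _ in range(3):
    st=r.state();f.append(np.r_[st["contact_force"],st["torque"]]);viewer.camera("side")
print(st["tool_pos"],np.mean(f,0))
gr=cv2.GaussianBlur(s["img"],(0,0),.7).mean(2).astype(np.float32);th=np.linspace(0,2*np.pi,120)
def score(x,y,z):
    i,o=[np.array([w2p(s,(x+rr*np.cos(a),y+rr*np.sin(a),z)) for a in th]).astype(np.float32) for rr in(.0235,.0265)]
    f=lambda p:cv2.remap(gr,p[:,0],p[:,1],cv2.INTER_LINEAR).ravel()
    return np.clip(f(i)-f(o),-5,60).mean()
S=[(score(.6011+a,-.1968+b,.1132),.6011+a,-.1968+b) for a in np.arange(-.004,.0041,.001) for b in np.arange(-.005,.0051,.001)]
print(np.array(sorted(S)[-4:]))
```

```text
[ 0.4937 -0.1682  0.1167] [-0.3287  0.235  -1.1038  0.0333 -0.0219  0.0102]
[[24.278   0.6021 -0.1958]
 [24.6125  0.6021 -0.1948]
 [25.1347  0.6011 -0.1958]
 [25.5285  0.6011 -0.1948]]
```

>>> move_arm --series '[{"xyz":[0,0,0.002],"turn":[0,0,0]},{"xyz":[0,0,0.004],"turn":[0,0,0]},{"xyz":[0,0,0.004],"turn":[0,0,0]}]'

```text
clock: 14.85
tool_pos: [0.4937, -0.1682, 0.1156]
eef_rot: [-0.0, 0.13, 0.992, 0.0]
contact_force: [-0.5, -0.1, -0.9]
finger_gap: 0.148
finger_force: 29.9
```

Run:
```python
from h import *
np.set_printoptions(precision=4,suppress=True)
f=[]
for _ in range(4):
    st=r.state();f.append(np.r_[st["contact_force"],st["torque"]]);viewer.camera("side")
print(st["tool_pos"],np.mean(f,0))
t=np.load("top0.npy",allow_pickle=True).item()
P=[atz(t,p,.011) for p in((398.6,256.6),(439.6,266.6),(412.2,198.6))];x=np.array([np.cos(-.26),np.sin(-.26)])
m=(P[0]+P[1])[:2]/2;print(P,np.linalg.norm(P[0]-P[1]),np.linalg.norm(P[0]-P[2]));print("carriage",(np.array([.6006,-.197])-m)@x-.05)
```

```text
[ 0.4937 -0.1682  0.1157] [-0.2336 -0.3502 -1.0069  0.0249  0.0096  0.0117]
[array([ 0.5601, -0.1435,  0.011 ]), array([ 0.5395, -0.2292,  0.011 ]), array([ 0.6855, -0.1743,  0.011 ])] 0.08811960226877417 0.12918473322094406
carriage 0.0018400727763327115
```

>>> move_arm --series '[{"xyz":[-0.006,0,0],"turn":[0,0,0]},{"xyz":[-0.014,0,0],"turn":[0,0,0]},{"xyz":[-0.022,0,0],"turn":[0,0,0]},{"xyz":[-0.028,0,0],"turn":[0,0,0]},{"xyz":[-0.034,0,0],"turn":[0,0,0]},{"xyz":[-0.04,0,0],"turn":[0,0,0]},{"xyz":[-0.046,0,0],"turn":[0,0,0]},{"xyz":[-0.052,0,0],"turn":[0,0,0]}]'

```text
clock: 16.05
tool_pos: [0.5063, -0.1715, 0.1157]
eef_rot: [-0.0, 0.13, 0.992, -0.0]
contact_force: [-2.3, 1.4, -0.1]
finger_gap: 0.149
finger_force: 29.9
```

>>> move_arm --series '[{"xyz":[-0.007,0,0],"turn":[0,0,0]},{"xyz":[-0.014,0,0],"turn":[0,0,0]},{"xyz":[-0.021,0,0],"turn":[0,0,0]},{"xyz":[-0.028,0,0],"turn":[0,0,0]}]'

```text
clock: 16.55
tool_pos: [0.5131, -0.1733, 0.1156]
eef_rot: [-0.0, 0.13, 0.992, 0.0]
contact_force: [-1.2, 0.5, -0.4]
finger_gap: 0.146
finger_force: 29.9
```

>>> move_arm --series '[{"xyz":[-0.007,0,0],"turn":[0,0,0]},{"xyz":[-0.014,0,0],"turn":[0,0,0]},{"xyz":[-0.021,0,0],"turn":[0,0,0]},{"xyz":[-0.028,0,0],"turn":[0,0,0]},{"xyz":[-0.034,0,0],"turn":[0,0,0]},{"xyz":[-0.04,0,0],"turn":[0,0,0]}]'

```text
clock: 17.3
tool_pos: [0.5228, -0.1759, 0.1156]
eef_rot: [-0.0, 0.13, 0.992, 0.0]
contact_force: [-1.9, 0.4, -1.0]
finger_gap: 0.149
finger_force: 29.9
```

>>> move_arm --series '[{"xyz":[-0.004,0,0],"turn":[0,0,0]},{"xyz":[-0.008,0,0],"turn":[0,0,0]},{"xyz":[-0.012,0,0],"turn":[0,0,0]}]'

```text
clock: 17.68
tool_pos: [0.5256, -0.1766, 0.1157]
eef_rot: [-0.0, 0.13, 0.992, 0.0]
contact_force: [-2.6, 0.8, -0.9]
finger_gap: 0.146
finger_force: 29.9
```

Now 33 mm commanded; single-millimetre steps.

>>> move_arm --series '[{"xyz":[-0.003,0,0],"turn":[0,0,0]},{"xyz":[-0.006,0,0],"turn":[0,0,0]}]'

```text
clock: 17.92
tool_pos: [0.5271, -0.177, 0.1157]
eef_rot: [-0.0, 0.13, 0.992, 0.0]
contact_force: [-2.8, 1.2, -1.5]
finger_gap: 0.152
finger_force: 29.9
```

>>> move_arm --series '[{"xyz":[-0.002,0,0],"turn":[0,0,0]},{"xyz":[-0.004,0,0],"turn":[0,0,0]}]'

```text
clock: 18.18
tool_pos: [0.528, -0.1773, 0.1157]
eef_rot: [0.0, 0.13, 0.992, -0.0]
contact_force: [-2.2, 1.2, -0.8]
finger_gap: 0.147
finger_force: 29.9
```

>>> move_arm --series '[{"xyz":[-0.002,0,0],"turn":[0,0,0]},{"xyz":[-0.004,0,0],"turn":[0,0,0]}]'

```text
clock: 18.42
tool_pos: [0.529, -0.1775, 0.1157]
eef_rot: [0.0, 0.13, 0.992, 0.0]
contact_force: [-2.5, 0.9, -0.9]
finger_gap: 0.148
finger_force: 29.9
```

>>> move_arm --series '[{"xyz":[-0.002,0,0],"turn":[0,0,0]},{"xyz":[-0.004,0,0],"turn":[0,0,0]}]'

```text
clock: 18.68
tool_pos: [0.53, -0.1778, 0.1156]
eef_rot: [-0.0, 0.13, 0.992, -0.0]
contact_force: [-2.8, 0.6, -1.4]
finger_gap: 0.149
finger_force: 29.9
```

>>> move_arm --series '[{"xyz":[-0.002,0,0],"turn":[0,0,0]},{"xyz":[-0.003,0,0],"turn":[0,0,0]}]'

```text
clock: 18.92
tool_pos: [0.5307, -0.178, 0.1156]
eef_rot: [-0.0, 0.13, 0.992, 0.0]
contact_force: [-2.7, 0.8, -1.9]
finger_gap: 0.146
finger_force: 29.9
```

>>> move_arm --series '[{"xyz":[-0.002,0,0],"turn":[0,0,0]},{"xyz":[-0.003,0,0],"turn":[0,0,0]}]'

```text
clock: 19.18
tool_pos: [0.5314, -0.1782, 0.1157]
eef_rot: [0.0, 0.13, 0.992, -0.0]
contact_force: [-2.2, 1.5, -0.9]
finger_gap: 0.148
finger_force: 29.9
```

>>> move_arm --series '[{"xyz":[-0.002,0,0],"turn":[0,0,0]},{"xyz":[-0.003,0,0],"turn":[0,0,0]}]'

```text
clock: 19.42
tool_pos: [0.5321, -0.1784, 0.1157]
eef_rot: [0.0, 0.13, 0.992, -0.0]
contact_force: [-1.4, 1.3, -0.9]
finger_gap: 0.147
finger_force: 29.9
```

>>> move_arm --series '[{"xyz":[-0.002,0,0],"turn":[0,0,0]},{"xyz":[-0.003,0,0],"turn":[0,0,0]}]'

```text
clock: 19.68
tool_pos: [0.5329, -0.1786, 0.1157]
eef_rot: [0.0, 0.13, 0.992, 0.0]
contact_force: [-1.5, -0.0, -1.6]
finger_gap: 0.143
finger_force: 29.9
```

>>> move_arm --series '[{"xyz":[-0.002,0,0],"turn":[0,0,0]},{"xyz":[-0.003,0,0],"turn":[0,0,0]}]'

```text
clock: 19.92
tool_pos: [0.5336, -0.1788, 0.1156]
eef_rot: [-0.0, 0.13, 0.992, -0.0]
contact_force: [-1.4, 1.8, -1.2]
finger_gap: 0.147
finger_force: 29.9
```

```bash
cat >> h.py <<'E'
def fit(s,c,z,R=.005,st=.001):
    gr=cv2.GaussianBlur(s["img"],(0,0),.7).mean(2).astype(np.float32);th=np.linspace(0,2*np.pi,120)
    f=lambda p:cv2.remap(gr,p[:,0],p[:,1],cv2.INTER_LINEAR).ravel()
    def score(x,y):
        i,o=[np.array([w2p(s,(x+rr*np.cos(a),y+rr*np.sin(a),z)) for a in th]).astype(np.float32) for rr in(.0235,.0265)]
        return np.clip(f(i)-f(o),-5,60).mean()
    g=np.arange(-R,R+st/2,st);return max((score(c[0]+a,c[1]+b),c[0]+a,c[1]+b) for a in g for b in g)
E
python3 - <<'E'
from h import *
np.set_printoptions(precision=4,suppress=True)
s=viewer.camera("side");np.save("side7.npy",s,allow_pickle=True)
print(fit(s,(.628,-.203),.1132,.008))
f=[]
for _ in range(4): st=r.state();f.append(st["contact_force"]);viewer.camera("side")
print(np.mean(f,0),st["tool_pos"],st["torque"])
E
```

```text
(np.float32(27.376778), np.float64(0.629), np.float64(-0.202))
[-2.0641  1.3846 -1.6638] [ 0.5336 -0.1788  0.1157] [0.231  0.4401 0.0867]
```

>>> move_arm --series '[{"xyz":[-0.002,0,0],"turn":[0,0,0]},{"xyz":[-0.002,0,0],"turn":[0,0,0]}]'

```text
clock: 20.42
tool_pos: [0.5341, -0.1789, 0.1157]
eef_rot: [0.0, 0.13, 0.992, -0.0]
contact_force: [-1.6, 1.4, -1.0]
finger_gap: 0.144
finger_force: 29.9
```

>>> move_arm --series '[{"xyz":[-0.002,0,0],"turn":[0,0,0]},{"xyz":[-0.002,0,0],"turn":[0,0,0]}]'

```text
clock: 20.68
tool_pos: [0.5346, -0.1791, 0.1157]
eef_rot: [0.0, 0.13, 0.992, -0.0]
contact_force: [-2.5, 0.3, -1.5]
finger_gap: 0.145
finger_force: 29.9
```

>>> move_arm --series '[{"xyz":[-0.002,0,0],"turn":[0,0,0]},{"xyz":[-0.002,0,0],"turn":[0,0,0]}]'

```text
clock: 20.92
tool_pos: [0.5347, -0.1791, 0.1156]
eef_rot: [-0.0, 0.13, 0.992, 0.0]
contact_force: [-6.5, 1.5, 1.1]
finger_gap: 0.146
finger_force: 30.0
```

>>> move_arm --series '[{"xyz":[-0.001,0,0],"turn":[0,0,0]},{"xyz":[-0.001,0,0],"turn":[0,0,0]}]'

```text
clock: 21.18
tool_pos: [0.5348, -0.1791, 0.1156]
eef_rot: [-0.001, 0.13, 0.992, 0.0]
contact_force: [-6.7, 2.2, 0.8]
finger_gap: 0.149
finger_force: 30.0
```

>>> move_arm --series '[{"xyz":[0.006,0,0],"turn":[0,0,0]},{"xyz":[0.016,0,0],"turn":[0,0,0]},{"xyz":[0.026,0,0],"turn":[0,0,0]},{"xyz":[0.03,0,0],"turn":[0,0,0]},{"xyz":[0.03,0,0],"turn":[0,0,0]}]'

```text
clock: 21.8
tool_pos: [0.528, -0.1773, 0.1157]
eef_rot: [0.0, 0.13, 0.992, -0.0]
contact_force: [-0.7, -0.4, -1.9]
finger_gap: 0.144
finger_force: 30.0
```

Run:
```python
from h import *
np.set_printoptions(precision=4,suppress=True)
f=[]
for _ in range(4): s=viewer.camera("side");st=r.state();f.append(np.r_[st["contact_force"],st["torque"]])
print(np.mean(f,0),st["tool_pos"]);print(fit(s,(.629,-.202),.1132,.006))
```

```text
[ 0.1911  0.0385 -1.753   0.001   0.0128  0.0045] [ 0.528  -0.1773  0.1157]
(np.float32(26.409168), np.float64(0.63), np.float64(-0.202))
```

>>> move_arm --series '[{"xyz":[0.01,0,0],"turn":[0,0,0]},{"xyz":[0.04,0,0],"turn":[0,0,0]},{"xyz":[0.09,0,0],"turn":[0,0,0]},{"xyz":[0.15,0,0],"turn":[0,0,0]},{"xyz":[0.22,0,0],"turn":[0,0,0]},{"xyz":[0.3,0,0],"turn":[0,0,0]},{"xyz":[0.38,0,0],"turn":[0,0,0]},{"xyz":[0.42,0,0],"turn":[0,0,0]}]'

```text
clock: 23.0
tool_pos: [0.4254, -0.15, 0.1158]
eef_rot: [0.0, 0.13, 0.992, -0.0]
contact_force: [0.4, -0.9, -1.4]
finger_gap: 0.149
finger_force: 30.0
```

Run:
```python
from h import *
st=r.state();print(st["tool_pos"],st["contact_force"])
s=viewer.camera("side");print(fit(s,(.629,-.202),.1132,.006))
L=np.load("side0.npy",allow_pickle=True).item()
im=cv2.resize(s["img"][190:340,200:400],(800,600),interpolation=cv2.INTER_CUBIC);cv2.imwrite("pics/e.png",im[:,:,::-1])
```

```text
[ 0.42541462 -0.14999115  0.11580742] [ 0.3702563  -0.87070352 -1.38069071]
(np.float32(23.690094), np.float64(0.63), np.float64(-0.202))
```

View pics/e.png

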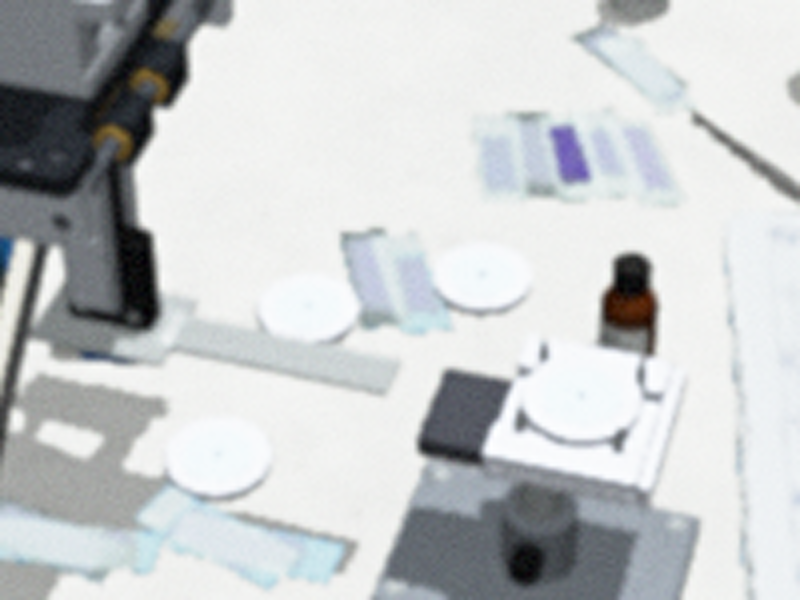

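>>> move_arm --series '[{"xyz":[0.02,0.06,0],"turn":[0,0,0]},{"xyz":[0.05,0.18,0],"turn":[0,0,-0.02]},{"xyz":[0.08,0.32,0],"turn":[0,0,-0.05]},{"xyz":[0.11,0.46,0.02],"turn":[0,0,-0.08]},{"xyz":[0.14,0.6,0.05],"turn":[0,0,-0.11]},{"xyz":[0.17,0.72,0.09],"turn":[0,0,-0.13]},{"xyz":[0.19,0.79,0.14],"turn":[0,0,-0.145]},{"xyz":[0.197,0.817,0.19],"turn":[0,0,-0.145]}]'

```text
clock: 24.05
tool_pos: [0.4314, 0.0612, 0.0676]
eef_rot: [0.0, -0.098, 0.995, 0.0]
contact_force: [-0.4, 0.5, -1.3]
finger_gap: 0.147
finger_force: 30.0
```

>>> move_arm --series '[{"xyz":[0,0,0.05],"turn":[0,0,0]},{"xyz":[0,0,0.1],"turn":[0,0,0]},{"xyz":[0,0,0.14],"turn":[0,0,0]},{"xyz":[0,0,0.17],"turn":[0,0,0]},{"xyz":[0,0,0.19],"turn":[0,0,0]},{"xyz":[0,0,0.2],"turn":[0,0,0]},{"xyz":[0,0,0.2],"turn":[0,0,0]}]'

```text
clock: 24.92
tool_pos: [0.4315, 0.0597, 0.0182]
eef_rot: [0.0, -0.098, 0.995, -0.0]
contact_force: [-0.2, 0.3, -1.4]
finger_gap: 0.148
finger_force: 30.0
```

>>> move_arm --series '[{"xyz":[0,0,0.005],"turn":[0,0,0]},{"xyz":[0,0,0.01],"turn":[0,0,0]},{"xyz":[0,0,0.013],"turn":[0,0,0]},{"xyz":[0,0,0.013],"turn":[0,0,0]}]'

```text
clock: 25.42
tool_pos: [0.4314, 0.0597, 0.0149]
eef_rot: [-0.0, -0.098, 0.995, -0.0]
contact_force: [-0.0, 0.5, -2.0]
finger_gap: 0.147
finger_force: 30.0
```

>>> move_arm --series '[{"xyz":[0,0,0.001],"turn":[0,0,0]},{"xyz":[0,0,0.002],"turn":[0,0,0]},{"xyz":[0,0,0.002],"turn":[0,0,0]}]'

```text
clock: 25.8
tool_pos: [0.4315, 0.0597, 0.0147]
eef_rot: [0.0, -0.098, 0.995, -0.0]
contact_force: [-3.1, -0.5, 6.0]
finger_gap: 0.149
finger_force: 30.0
```

Contact; release gently and retreat upward.

>>> move_arm --series '[{"xyz":[0,0,0],"turn":[0,0,0]},{"xyz":[0,0,0],"turn":[0,0,0]},{"xyz":[0,0,0],"turn":[0,0,0]},{"xyz":[0,0,0],"turn":[0,0,0]}]' --claw 0.4

```text
clock: 26.3
tool_pos: [0.4314, 0.0598, 0.0144]
eef_rot: [0.0, -0.098, 0.995, -0.0]
contact_force: [0.3, -0.3, -0.1]
finger_gap: 0.4
finger_force: 0.0
```

>>> move_arm --series '[{"xyz":[0,0,-0.04],"turn":[0,0,0]},{"xyz":[0,0,-0.12],"turn":[0,0,0]},{"xyz":[0,0,-0.24],"turn":[0,0,0]},{"xyz":[0,0,-0.38],"turn":[0,0,0]},{"xyz":[0,0,-0.5],"turn":[0,0,0]},{"xyz":[0,0,-0.5],"turn":[0,0,0]}]'

```text
clock: 27.05
tool_pos: [0.4324, 0.0598, 0.1418]
eef_rot: [0.002, -0.098, 0.995, -0.0]
contact_force: [-0.2, -0.0, -1.3]
finger_gap: 0.403
finger_force: 0.0
```

Run:
```python
from h import *
np.set_printoptions(precision=4,suppress=True)
s=viewer.camera("side");t=viewer.camera("top");print(r.state()["tool_pos"])
print(fit(s,(.629,-.202),.1132,.006),fit(t,(.629,-.204),.1132,.006))
for n,c in(("side",s),("top",t)):
  for q in("lifter_grip","lifter","amber_bottle","dropper_bottle"):
    print(n,q,[(depth(c,np.array(l["at"])*[640,480]),round(l["confidence"],2)) for l in models.landmark_of(q,n)[:2]])
# fin top / tongue heights along the lifter (side depth, where visible)
a=.196
for x in(-.05,-.03,-.01,.01,.018):
  p=np.array([.4315+(x+.111)*np.cos(a)-.006*np.cos(a),.0597+(x+.105)*np.sin(a),.003]);print(x,depth(s,w2p(s,p)),s["img"][tuple(w2p(s,p).round().astype(int)[::-1])])
```

```text
[0.4312 0.0597 0.1393]
(np.float32(25.988619), np.float64(0.63), np.float64(-0.202)) (np.float32(11.871352), np.float64(0.63), np.float64(-0.206))
side lifter_grip [(array([0.4364, 0.0502, 0.0428]), 0.91)]
side lifter [(array([0.5404, 0.0818, 0.0014]), 0.73)]
side amber_bottle [(array([ 0.6618, -0.0725,  0.0162]), 0.66), (array([ 0.5977, -0.1971,  0.0111]), 0.27)]
side dropper_bottle [(array([0.6759, 0.2231, 0.0116]), 0.75), (array([ 0.6264, -0.2062,  0.116 ]), 0.67)]
top lifter_grip [(array([0.408 , 0.0506, 0.4362]), 0.79)]
top lifter [(array([ 0.535 ,  0.0818, -0.0017]), 0.55)]
top amber_bottle [(array([ 0.6491, -0.0621,  0.043 ]), 0.66)]
top dropper_bottle [(array([0.6704, 0.2315, 0.0485]), 0.52)]
-0.05 [0.4854 0.0708 0.0027] [192 200 200]
-0.03 [0.5053 0.072  0.0049] [194 200 202]
-0.01 [0.5248 0.0768 0.0041] [193 199 200]
0.01 [0.5442 0.0835 0.0018] [192 197 200]
0.018 [0.552  0.0863 0.0009] [190 201 202]
```

```bash
python3 -c "
from station import r
print(r.job_done())"
```

```text
the job is handed in; nothing more can be done
None
```

The job is handed in at about 27 s of the 67 s: the disc is seated between the pins, the carriage pushed until it met its stop (about 7 N), the lifter flat on the table, the bottles undisturbed, and the gripper clear of everything.

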